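# Stand the manometer on its kickstand

### The job

The manometer lies on its face on the service bench. Swing out the spring leg on its back until it snaps over and holds open by itself, then stand the manometer on it on the mat in front of the gas valve: bottom edge and foot both on the mat, square to the mat, its screen towards the robot's side. Set it down gently, let go of it, and leave the other things on the bench where they are.

Things in the scene. Friction and masses are not known exactly. Their poses are not given: they have to be found in the camera images.
- meter_mid (a point): Centre of a handheld digital manometer in a black rubber boot, 172 x 66 x 38 mm, about 0.45 kg, at first lying on its face, back up. x: along its length to the bottom end it stands on (+86 mm; two brass hose barbs stick out 14 mm from the top end at -86 mm); y: across its width; z: out of its back (+19 mm); the screen looks to -z. Flat 66 mm wide sides to grip all along.
- meter: The same manometer; origin at the centre of its face, 19 mm from the centre; axes as meter_mid. It can also stand upright by itself on its flat bottom end, leg open or shut.
- meter_heel (a point): Middle of the edge between the manometer's bottom end and its back: x = +86, z = +19 mm from its centre. On its leg it rests on this edge and on the leg's foot, leaning back 0.48 rad (27 degrees) from upright.
- stand (a joint): Spring leg on the manometer's back: 0 folded flat, 0.70 rad fully open on its stop. Below 0.42 the spring pulls it shut, above 0.42 it snaps it open and holds it. About 1.5 N up at the foot starts it, less than lifts the manometer off its face. Hinge line along y at x = -30, z = +17 mm from the manometer's centre; the leg runs to the bottom end, its foot rises from the back as it opens.
- stand_foot (a point): Centre of the black rubber foot across the leg's free end, 99 mm from the hinge line, 7.5 mm outward of the leg's plane. A bar 42 mm wide (y), 14 mm along the leg, 19 mm high; folded, it stands 15 mm proud of the back and can be pinched over its 42 mm width from above. Axes turn with the leg: x along it from the hinge, z outward; as meter_mid's when folded.
- mat: Grey anti-slip instrument mat fixed on the bench, 160 mm (x) by 140 mm (y), 4 mm thick; origin at the centre of its underside; its -x edge is the one on the robot's side, its +x edge is before the gas valve.
- gas_valve: Furnace gas valve on its bracket with pipe and burners, fixed; origin under the valve body (62 x 74 mm, 106 mm high at most), axes as the mat's, 150 mm to the mat's +x side. The inlet pipe reaches 115 mm to +y, the manifold and burners 190 mm to +x and 130 mm to either side, all under 66 mm high.
- thermometer: Slim handheld thermometer, 150 x 52 x 26 mm, lying face up beside the manometer (no stand leg, no brass barbs); origin at its underside. A bystander.
- nut_driver: Nut driver with a black handle, about 190 mm long, lying beside the manometer; origin at its underside. A bystander.
- tee: Brass pipe tee, about 50 mm, lying beyond the manometer's bottom end; origin at its underside. A bystander.
- capacitor: Round metal run capacitor, 44 mm across, 85 mm tall, standing beside the mat; origin at its underside. A bystander.
- pressure_switch: Flat round black pressure switch, 72 mm across, 32 mm high, lying beside the mat; origin at its underside. A bystander.
- tape_roll: Roll of foil tape, 104 mm across, 48 mm high, lying flat near the robot; origin at its underside. A bystander.

How it is judged (in metres and radians):
On the way:
1. the leg is snapped fully open and stays so with the fingers off everything (value of joint stand above 0.64 rad and contact force between the fingers and anything else below 0.1 N), for 0.2 s.
At the end, for the whole second after the job is handed in: Leg locked open (over 0.62 rad); manometer still, on its bottom edge and the leg's foot, leaning back 20 to 35 degrees, level sideways; edge and foot on the mat, within 42 mm of its centre line, square to it within 15 degrees, screen to the robot's side; nothing held (value of joint stand above 0.62 rad and angle between meter_mid's own z axis and vertical between 1.93 and 2.19 rad and angle between meter_mid's own y axis and vertical between 1.5 and 1.64 rad and z of meter_heel in the frame of mat below 0.012 m and z of stand_foot in the frame of mat below 0.03 m and x of meter_heel in the frame of mat between -0.08 and 0.01 m and x of stand_foot in the frame of mat between 0 and 0.08 m and y of meter_heel in the frame of mat between -0.042 and 0.042 m and angle between the y axis of meter_mid and the y axis of mat, either way round below 0.26 rad and linear speed of meter below 0.02 m/s and angular speed of meter below 0.1 rad/s); the robot touches nothing.
It fails at once if another loose thing on the bench is shifted more than 30 mm (distance of any of thermometer, nut_driver, tee, capacitor, pressure_switch, tape_roll from where it was at the start of the episode above 0.03 m).
It fails at once if the manometer is dropped or flung over (linear speed of meter above 1.2 m/s or angular speed of meter above 5 rad/s).
It also fails if it takes over 72 s, if anything falls off the work surface, if the arm or the gripper's body presses on something with over 40 N, if the wrist force passes 120 N, or if a joint passes its speed limit or range.

### The arm

A 7-joint arm with a two-finger parallel gripper is mounted at the origin on the work surface. World frame = base frame: x ahead of the robot, y to its left, z up, the work surface at z = 0. Lengths are in mm, angles in rad, forces in N, time in s.
With the tool pointing down it reaches from about 350 to 900 mm from the base axis. Payload 19.9 kg.
Tool frame: the origin (TCP) lies at the very end of the fingers, on their centre line; the grasp point (between the pads) lies 19 mm behind it; z points along the fingers, x is the direction in which the jaws open and shut, and the axes are right-handed (so a half turn about z gives the same grasp; the last joint's range is limited). The gripper opens to 85 mm and grips with 20 to 120 N. Pads are 22 mm wide; open, the fingers measure 114 mm over their backs; the gripper's body (76 mm by 85 mm) begins 54 mm behind the grasp point. The pads swing forward as they close: fully open they stand 13 mm farther back than shut.
Start: joints at [-1.363, 0.417, -0.01, 1.614, 0.005, 1.111, -0.053], TCP at [154.497, 605.584, 231.26] pointing down, gripper open.
Joint ranges: [-2.81, 2.81], [-0.39, 2.02], [-1.27, 1.25], [0.06, 2.57], [-1.19, 4.33], [0.19, 2], [-2.82, 2.82]. Speed limits (rad/s): [1.89, 1.89, 2.39, 2.39, 3.01, 3.01, 3.01].

### API

Orientations are given as a unit quaternion [x, y, z, w].
In Python, from workcell import robot gives the robot as it stands.
- The arm moves only by the tool send_rows, never from a script. Its argument "deltas" is a list of rows, each a list of 2 entries, a list of its own where there are three numbers: the shift along the tool's x, y, z in cm, then the turn, a rotation vector about the tool's x, y, z in rad. A call has 1 to 20 rows; each row shifts and turns the commanded pose from where the row before left it, along the tool's axes as they then stand; what a row does not reach is not made up. A row lasts 1/12 s, in which the tool goes at most 41.7 mm and 7.16 degrees, less where a joint would pass 70% of its speed; a pose out of reach is approached as far as the arm can. A call is refused whole if a number of a shift passes 4.17 or a number of a turn 0.125, either way. A call with a gripper value outside its range is refused whole. "claw" is the finger opening in cm, from 0 to 8.54, set as the call begins (left out, the last holds). The fingers move at their own pace and stop on an object; "force" is the grip in N (left out, the last holds). Time passes only in rows, so rows that do not move let the fingers close. It gives the time, the measured TCP pose, the force and the opening at its end, in the units of the state.
- robot.sense(): the state, without advancing time (a new reading comes with each control period).
- robot.get_image(name): name is "side" or "top"; returns the picture (480x640x3 uint8, blue, green, red); there is no depth.
- robot.camera_params(name): a dict with "fx", "fy", "cx", "cy" (pixels), "R" (3x3) and "t" (3): a world point X has camera coordinates R X + t. Camera axes: x right, y down, z forward; pixel columns grow to the right and rows downward; lengths in mm; the calibration is good to about 2 mm. A picture is of the moment at which its call begins. camera_params takes no time and is no camera call.
- robot.job_done(): hands the job in, once; it reports no verdict.
Trained networks look in the newest picture that a camera, given by its name, has taken for a name from the list of things; names that differ only in an ending like _2 or _b are one class to them, and where a whole thing is asked for, a point or a joint stands for the part that bears it (a point fixed in the world has none). Each returns a list of dicts, best first, with "confidence" (0 to 1); they miss things now and then, are a little off and sometimes report something else, mostly with a low value. They report only what shows in the picture. A call takes as long as a camera call.
- robot.boxes_of(target, camera): "position" ([column, row] in pixels, amid what is visible of it).
- robot.landmark_of(target, camera): "position" ([column, row] in pixels: a listed point, or the origin of a listed thing).
The state is a dict: "time_s": time; "joint_positions": joint angles; "qvel": joint speeds; "joint_torque": joint torques, N m; "eef_pos": TCP position; "eef_rot": TCP orientation; "force": force on the tool from outside, world axes, zero at the start; "wrist_torque": the same for the moment, N m; "gripper_width": finger opening in mm.
Only numpy, scipy, OpenCV 4.12 (cv2) and the standard library are available. Lean on these libraries where they do the work, as an engineer would, in place of code of your own. Each camera call takes 0.05 s, during which the arm holds its last target. There are 200 camera calls.

## Working session

There is one attempt and no reset: what is moved stays moved. The work goes in short steps, Python scripts to look and compute and a tool call to move; the robot and the scene stay as the last step left them, time stands still between calls to the robot, and variables do not carry over. Pictures are saved under pics/ and viewed, about 8 in all and at most 12, crops included, and the job is handed in when it is done.

Besides the shell and the picture viewer there is one more tool, called after "Request:" in YAML: its name, and indented under it one key for each argument. send_rows: Moves the arm, as the interface text tells. Its arguments: {"type":"object","properties":{"deltas":{"type":"array","items":{"type":"array"}},"claw":{"type":"number"},"force":{"type":"number"}},"required":["deltas"]}

```bash
ls; mkdir -p pics; cat > h.py <<'E'
import numpy as np, cv2
from scipy.optimize import least_squares
from workcell import robot
def P(c): return {k:np.array(v,float) for k,v in robot.camera_params(c).items()}
def onplane(c,px,z):
    p=P(c); d=p['R'].T@np.array([(px[0]-p['cx'])/p['fx'],(px[1]-p['cy'])/p['fy'],1.]); o=-p['R'].T@p['t']
    return o+d*(z-o[2])/d[2]
def proj(c,X):
    p=P(c); q=p['R']@np.array(X,float)+p['t']; return np.array([p['fx']*q[0]/q[2]+p['cx'],p['fy']*q[1]/q[2]+p['cy']])
def tri(pxs):
    f=lambda X: np.concatenate([proj(c,X)-px for c,px in pxs.items()])
    r=least_squares(f,[450,0,20]); return r.x,np.abs(r.fun).max()
def snap(c,name,crop=None,s=1):
    im=robot.get_image(c)
    if crop: im=im[crop[1]:crop[3],crop[0]:crop[2]]
    if s!=1: im=cv2.resize(im,None,fx=s,fy=s,interpolation=cv2.INTER_CUBIC)
    cv2.imwrite('pics/'+name,im)
E
python3 - <<'E'
from h import *
np.set_printoptions(precision=1,suppress=True)
s=robot.sense(); print({k:np.round(v,3) for k,v in s.items()})
for c in ('side','top'):
    snap(c,c+'0.png'); p=P(c); print(c,'cam at',-p['R'].T@p['t'],p['fx'])
for t in ['meter_mid','meter','meter_heel','stand_foot','mat','gas_valve','thermometer','nut_driver','tee','capacitor','pressure_switch','tape_roll']:
    px={}
    for c in ('top','side'):
        l=robot.landmark_of(t,c)
        print(t,c,[(np.round(d['position'],1),round(d['confidence'],2)) for d in l[:2]])
        if l: px[c]=l[0]['position']
    if len(px)==2: print('   ',*tri(px))
E
```

```text
pics
{'time_s': np.float64(0.0), 'joint_positions': array([-1.4,  0.4, -0. ,  1.6,  0. ,  1.1, -0.1]), 'qvel': array([-0., -0., -0., -0., -0.,  0., -0.]), 'joint_torque': array([  0. , -86.4,   0.7, -43.5,   0. ,   0. ,  -0. ]), 'eef_pos': array([154.4, 605.3, 230.7]), 'eef_rot': array([ 0.8,  0.6, -0. ,  0. ]), 'force': array([-0.5,  0.7,  0.2]), 'wrist_torque': array([-0.1, -0. , -0. ]), 'gripper_width': np.float64(85.448)}
side cam at [218.  483.6 711.4] 442.8581808097108
top cam at [ 511.7    4.1 1105.5] 581.0939776008659
meter_mid top [(array([232.3, 243.9]), 0.96)]
meter_mid side [(array([271.6, 312.7]), 0.8)]
    [550.6 172.1  15.9] 1.581173538778046
meter top [(array([236.2, 245.3]), 0.76)]
meter side [(array([270.2, 316.7]), 0.82)]
    [552.4 170.1  -2.5] 0.7183400954281183
meter_heel top [(array([228.1, 198.5]), 0.63)]
meter_heel side [(array([226.5, 287.2]), 0.59)]
    [637.9 182.5  41.5] 1.6391237587206433
stand_foot top [(array([229.8, 206.7]), 0.75)]
stand_foot side [(array([236. , 290.2]), 0.96)]
    [621.6 178.   39.3] 0.6105859882198956
mat top [(array([427.1, 254.1]
[... 379 characters left out ...]
 -2.6] 0.2528384982317107
nut_driver top [(array([189.9, 245.9]), 0.97)]
nut_driver side [(array([243.9, 355.7]), 0.93)]
    [546.9 258.1  -8.5] 0.7103549527053019
tee top [(array([227.9, 172.2]), 0.67)]
tee side [(array([212.7, 289. ]), 0.8)]
    [687.9 186.8   3.1] 1.8563889952621935
capacitor top [(array([376.9, 236.2]), 0.8)]
capacitor side [(array([339. , 229.5]), 0.84)]
    [ 574.8 -101.3  -19. ] 1.1666703624358092
pressure_switch top [(array([488.4, 237.2]), 0.79), (array([227.5, 173.7]), 0.54)]
pressure_switch side [(array([379.5, 169.3]), 0.65)]
    [ 579.8 -306.8   10.8] 1.2702681243721372
tape_roll top []
tape_roll side [(array([407. , 297.4]), 0.7), (array([244.2, 357.4]), 0.66)]
```

View pics/top0.png

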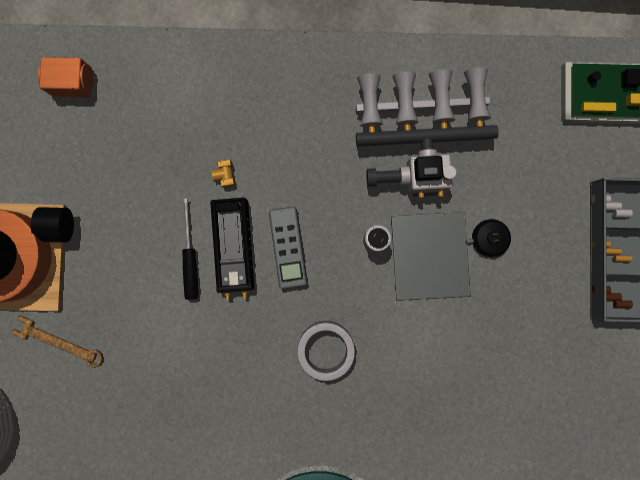

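View pics/side0.png

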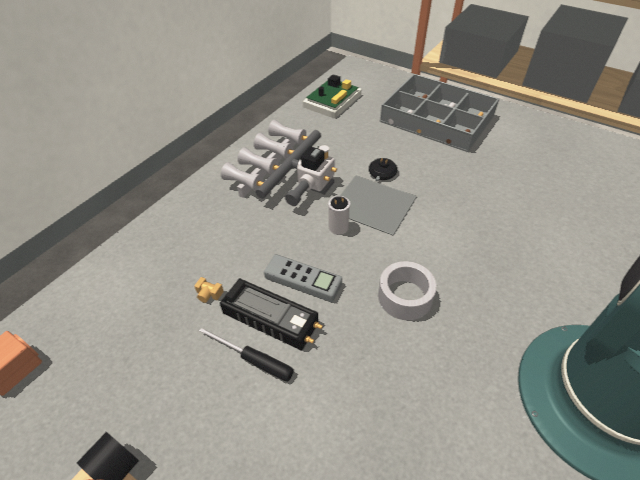

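Top view: manometer at (232,245), back up, barbs towards the robot (y≈296); thermometer on its right, nut driver on its left, tee beyond it at (225,173), mat at (430,255). The side view agrees. The networks' positions fit; next I refine the yaw of the meter and the mat.

```bash
python3 - <<'E'
from h import *
from scipy.spatial.transform import Rotation as R
np.set_printoptions(precision=3,suppress=True)
im=cv2.imread('pics/top0.png'); g=cv2.cvtColor(im,cv2.COLOR_BGR2GRAY)
# meter boot
m=np.zeros_like(g); m[190:298,203:262]=(g[190:298,203:262]<45)*255
m=cv2.morphologyEx(m,cv2.MORPH_CLOSE,np.ones((3,3)))
c=max(cv2.findContours(m,0,1)[0],key=cv2.contourArea); b=cv2.boxPoints(cv2.minAreaRect(c)); print(b)
w=np.array([onplane('top',p,30)[:2] for p in b]); print('meter corners z30',w,w.mean(0))
# mat: corners by eye refined via colour
hsv=im.astype(int); roi=(slice(205,305),slice(385,478)); 
bl=cv2.GaussianBlur(im,(5,5),0).astype(int); ref=np.median(bl[230:280,410:455].reshape(-1,3),0); print(ref, np.median(bl[310:320,400:460].reshape(-1,3),0))
d=np.abs(bl-ref).max(2); m=np.zeros_like(g); m[roi]=(d[roi]<8)*255
m=cv2.morphologyEx(cv2.morphologyEx(m,cv2.MORPH_OPEN,np.ones((5,5))),cv2.MORPH_CLOSE,np.ones((7,7)))
c=max(cv2.findContours(m,0,1)[0],key=cv2.contourArea); b=cv2.boxPoints(cv2.minAreaRect(c)); print(b)
w=np.array([onplane('top',p,4)[:2] for p in b]); print('mat',w,w.mean(0),[np.linalg.norm(w[i]-w[i-1]) for i in range(2)])
s=robot.sense(); print(R.from_quat(s['eef_rot']).as_matrix(),s['joint_positions'])
E
```

```text
[[209.824 199.477]
 [250.301 196.653]
 [257.257 296.354]
 [216.78  299.178]]
meter corners z30 [[634.211 216.431]
 [641.388 141.253]
 [457.043 122.419]
 [449.953 196.845]] [545.649 169.237]
[92. 96. 94.] [ 97. 103. 103.]
[[386. 205.]
 [477. 205.]
 [477. 304.]
 [386. 304.]]
mat [[ 635.047 -114.296]
 [ 639.404 -287.348]
 [ 451.999 -289.175]
 [ 447.601 -117.839]] [ 543.513 -202.165] [np.float64(187.47898318364358), np.float64(173.10641724441007)]
[[ 0.247  0.969 -0.   ]
 [ 0.969 -0.247 -0.   ]
 [-0.     0.    -1.   ]] [-1.363  0.417 -0.01   1.614  0.005  1.111 -0.053]
```

Request:
send_rows:
  deltas:
    - [[0,0,0],[0,0,-0.117]]
    - [[0,0,0],[0,0,-0.117]]
    - [[0,0,0],[0,0,-0.117]]
    - [[-2.2,1.9,0.2],[0,0,0]]
    - [[-2.2,1.9,0.2],[0,0,0]]
    - [[-2.2,1.9,0.2],[0,0,0]]
    - [[-2.2,1.9,0.2],[0,0,0]]
    - [[-2.2,1.9,0.2],[0,0,0]]
    - [[-2.2,1.9,0.2],[0,0,0]]
    - [[-2.2,1.9,0.2],[0,0,0]]
    - [[-2.2,1.9,0.2],[0,0,0]]
    - [[-2.2,1.9,0.2],[0,0,0]]
    - [[-2.2,1.9,0.2],[0,0,0]]
    - [[-2.2,1.9,0.2],[0,0,0]]
    - [[-2.2,1.9,0.2],[0,0,0]]
    - [[-2.2,1.9,0.2],[0,0,0]]
    - [[-2.2,1.9,0.2],[0,0,0]]
    - [[-2.2,1.9,0.2],[0,0,0]]
    - [[-2.2,1.9,0.2],[0,0,0]]
    - [[-2.2,1.9,0.2],[0,0,0]]
  claw: 6.2

```text
time_s: 2.97
eef_pos: [514.6, 265.0, 197.3]
eef_rot: [0.67, 0.742, 0.0, 0.0]
force: [0.4, 0.2, 0.3]
gripper_width: 62.0
```

```bash
cat >> h.py <<'E'
from scipy.spatial.transform import Rotation as R
np.set_printoptions(precision=3,suppress=True)
def yawpitch(yaw,phi):
    "tool rot: jaws along y of a frame yawed by yaw; phi 0 = down, + = pointing outward (+x)"
    y=np.array([-np.sin(yaw),np.cos(yaw),0]); f=np.array([np.cos(yaw),np.sin(yaw),0])
    z=np.sin(phi)*f+np.array([0,0,-np.cos(phi)]); return np.column_stack([y,np.cross(z,y),z])
def to(tgt,rot=None):
    s=robot.sense(); M=R.from_quat(s['eef_rot']).as_matrix(); p=np.array(s['eef_pos'])
    print('t',s['time_s'],'pos',p,'F',np.array(s['force']),'w',s['gripper_width'],'q',np.array(s['joint_positions']))
    print('tool x',M[:,0],'z',M[:,2])
    print('shift cm (tool axes now)',M.T@(np.array(tgt)-p)/10,'rotvec',R.from_matrix(M.T@rot).as_rotvec() if rot is not None else '')
E
python3 - <<'E'
from h import *
to([620,179,140],yawpitch(.10,0))
w=np.array([onplane('top',p,4)[:2] for p in [(391,214),(467,212),(470,296),(396,299)]]); print(w,w.mean(0))
E
```

```text
t 2.9667 pos [514.555 265.031 197.335] F [0.393 0.188 0.325] w 62.02584572487827 q [-0.631  0.371  0.128  1.77  -0.055  1.004  1.19 ]
tool x [-0.101  0.995  0.   ] z [ 0.  0. -1.]
shift cm (tool axes now) [-9.625  9.619  5.735] rotvec [ 0.    -0.     0.001]
[[ 618.091 -124.125]
 [ 625.551 -268.483]
 [ 466.667 -275.844]
 [ 457.462 -136.507]] [ 541.943 -201.24 ]
```

Request:
send_rows:
  deltas:
    - [[-1.9,1.9,0.6],[0,0,0]]
    - [[-1.9,1.9,0.6],[0,0,0]]
    - [[-1.9,1.9,0.6],[0,0,0]]
    - [[-1.9,1.9,0.6],[0,0,0]]
    - [[-1.9,1.9,0.6],[0,0,0]]
    - [[0,0,1.3],[0,0,0]]
    - [[0,0,1.3],[0,0,0]]
    - [[0,0,0],[0,0,0]]
    - [[0,0,0],[0,0,0]]

```text
time_s: 3.72
eef_pos: [616.8, 182.1, 140.7]
eef_rot: [0.67, 0.742, -0.001, -0.001]
force: [-0.1, 0.0, 0.9]
gripper_width: 62.0
```

```bash
python3 - <<'E'
from h import *
to([620,179,41],yawpitch(.10,0))
px={}
snap('side','side1.png',(160,210,400,390),3); robot.get_image('top')
for t in ('stand_foot','meter_heel','meter_mid'):
  for c in ('side','top'):
    l=robot.landmark_of(t,c)
    print(t,c,[(np.round(d['position'],1),round(d['confidence'],2)) for d in l[:2]])
print('tcp px',proj('side',robot.sense()['eef_pos']),proj('side',[619.3,179,43.5]),proj('top',[619.3,179,43.5]),proj('top',robot.sense()['eef_pos']))
E
```

```text
t 3.7167 pos [616.764 182.064 140.684] F [-0.078  0.024  0.923] w 61.99969937792441 q [-0.446  0.546  0.154  1.647 -0.098  0.958  1.415]
tool x [-0.102  0.995 -0.   ] z [-0.002 -0.    -1.   ]
shift cm (tool axes now) [-0.338  0.307  9.968] rotvec [-0.002  0.     0.002]
stand_foot side [(array([235.7, 292.1]), 0.7)]
stand_foot top [(array([225.9, 208.7]), 0.86)]
meter_heel side [(array([226.9, 290.2]), 0.92)]
meter_heel top [(array([227.3, 197.1]), 0.95)]
meter_mid side [(array([270.6, 313. ]), 0.59)]
meter_mid top [(array([234.8, 246. ]), 0.98), (array([378.1, 236.9]), 0.16)]
tcp px [227.309 257.098] [236.83  289.835] [228.466 207.193] [217.488 201.877]
```

View pics/side1.png

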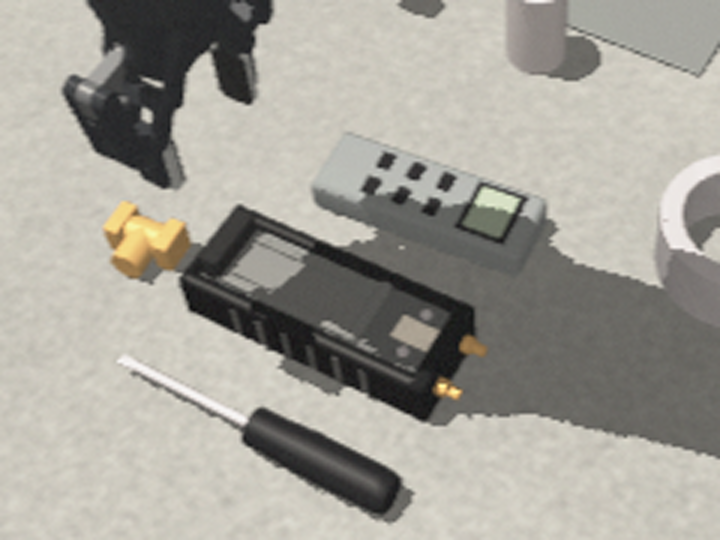

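Side view: the gripper hangs above the bottom end. The foot is at about (236,290), matching the prediction, and the meter is undisturbed. I go down and pinch.

Request:
send_rows:
  deltas:
    - [[-0.15,0.15,1],[0,0,0]]
    - [[-0.15,0.15,1],[0,0,0]]
    - [[0,0,1.5],[0,0,0]]
    - [[0,0,1.5],[0,0,0]]
    - [[0,0,1.5],[0,0,0]]
    - [[0,0,1.3],[0,0,0]]
    - [[0,0,1],[0,0,0]]
    - [[0,0,0.5],[0,0,0]]
    - [[0,0,0.5],[0,0,0]]
    - [[0,0,0],[0,0,0]]
    - [[0,0,0],[0,0,0]]

```text
time_s: 5.03
eef_pos: [621.3, 178.5, 43.6]
eef_rot: [0.67, 0.742, 0.0, 0.0]
force: [1.1, -0.3, -0.4]
gripper_width: 62.2
```

Request:
send_rows:
  deltas:
    - [[0,0,0],[0,0,0]]
    - [[0,0,0],[0,0,0]]
    - [[0,0,0],[0,0,0]]
    - [[0,0,0],[0,0,0]]
    - [[0,0,0],[0,0,0]]
    - [[0,0,0],[0,0,0]]
  claw: 3.0
  force: 20

```text
time_s: 5.53
eef_pos: [621.6, 179.1, 44.2]
eef_rot: [0.67, 0.742, 0.001, 0.0]
force: [0.6, 2.7, 5.7]
gripper_width: 40.9
```

Request:
send_rows:
  deltas:
    - [[0,-0.066,-0.6],[-0.06,0,0]]
    - [[0,-0.066,-0.6],[-0.06,0,0]]
    - [[0,-0.066,-0.6],[-0.06,0,0]]
    - [[0,-0.066,-0.6],[-0.06,0,0]]
    - [[0,-0.066,-0.6],[-0.06,0,0]]
    - [[0,-0.066,-0.6],[-0.06,0,0]]
    - [[0,-0.066,-0.6],[-0.06,0,0]]
    - [[0,-0.066,-0.6],[-0.06,0,0]]
    - [[0,-0.066,-0.6],[-0.06,0,0]]
    - [[0,-0.066,-0.6],[-0.06,0,0]]
    - [[0,0,0],[0,0,0]]
    - [[0,0,0],[0,0,0]]

```text
time_s: 6.53
eef_pos: [605.1, 170.0, 86.2]
eef_rot: [0.655, 0.719, 0.165, 0.163]
force: [2.0, 4.2, 1.9]
gripper_width: 40.9
```

```bash
python3 - <<'E'
from h import *
to([550,172,19],yawpitch(.10,.6))
snap('side','side2.png',(160,210,400,390),3)
E
```

```text
t 6.5333 pos [605.098 169.993  86.245] F [1.994 4.247 1.91 ] w 40.896375515201036 q [-0.503  0.451  0.127  2.071  0.503  0.206  0.791]
tool x [-0.089  0.996 -0.017] z [ 0.45   0.025 -0.892]
shift cm (tool axes now) [ 0.81  -7.908  3.525] rotvec [-0.132  0.02  -0.   ]
```

View pics/side2.png

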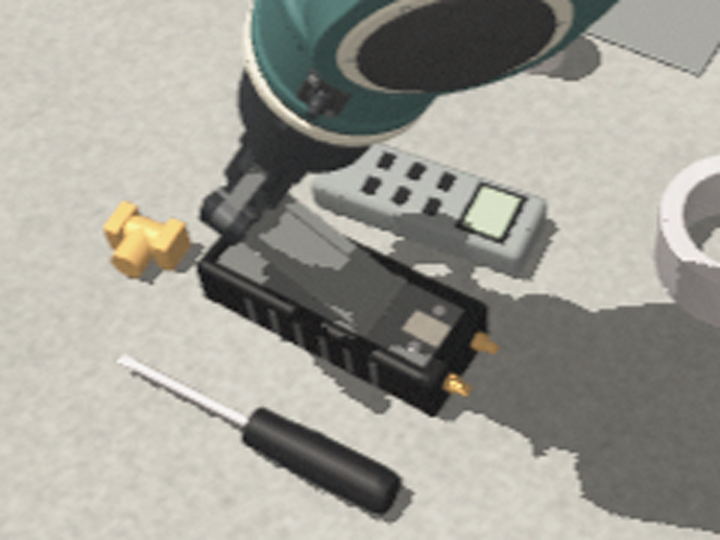

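Side view: the leg has lifted with the fingers on its foot and the meter slid only about 1 cm. Joint 6 is at its lower limit (0.206), so I finish the arc with the tool turned back.

Request:
send_rows:
  deltas:
    - [[0,-0.06,-0.4],[0.05,0,0]]
    - [[0,-0.06,-0.4],[0.05,0,0]]
    - [[0,-0.08,-0.4],[0.05,0,0]]
    - [[0,-0.08,-0.4],[0.05,0,0]]
    - [[0,0,0],[0,0,0]]

```text
time_s: 7.0
eef_pos: [596.4, 168.9, 99.6]
eef_rot: [0.668, 0.732, 0.091, 0.095]
force: [0.5, 1.2, -1.5]
gripper_width: 41.2
```

Request:
send_rows:
  deltas:
    - [[0,0,0],[0,0,0]]
    - [[0,0,0],[0,0,0]]
    - [[0,0,0],[0,0,0]]
    - [[0,0,0],[0,0,0]]
    - [[0,0,0],[0,0,0]]
    - [[0,0,0],[0,0,0]]
  claw: 6.5

```text
time_s: 7.5
eef_pos: [595.7, 169.3, 99.2]
eef_rot: [0.668, 0.732, 0.092, 0.097]
force: [0.6, -0.8, 0.3]
gripper_width: 64.7
```

```bash
python3 - <<'E'
from h import *
to([550,172,19],yawpitch(.10,.3))
snap('side','side3.png',(160,210,400,390),3)
E
```

```text
t 7.5 pos [595.731 169.339  99.174] F [ 0.641 -0.778  0.255] w 64.671842426017 q [-0.254  0.458 -0.146  1.934  0.318  0.522  1.029]
tool x [-0.09   0.996 -0.019] z [ 0.264  0.005 -0.964]
shift cm (tool axes now) [ 0.828 -6.482  6.524] rotvec [-0.033  0.021 -0.004]
```

View pics/side3.png

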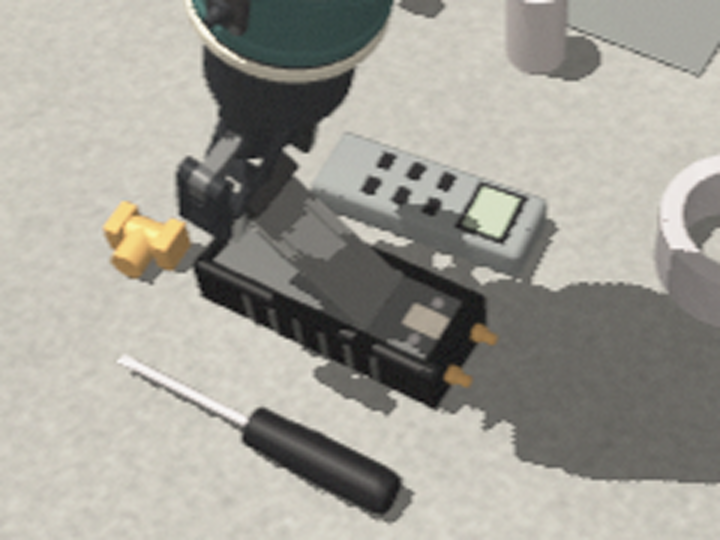

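Side view: the leg now stands open and the fingers are clear of the foot. I back off and measure the meter again.

Request:
send_rows:
  deltas:
    - [[0,0,-1.5],[0,0,0]]
    - [[0,0,-2.5],[0,0,0]]
    - [[0,0,-3],[0,0,0]]
    - [[0,0,-3],[0,0,0]]
    - [[0,-3,-1],[0,0,0]]
    - [[0,-3,0],[0,0,0]]
    - [[0,0,0],[0,0,0]]
  claw: 8

```text
time_s: 8.13
eef_pos: [504.9, 162.5, 188.7]
eef_rot: [0.667, 0.733, 0.091, 0.096]
force: [1.2, 1.1, 0.1]
gripper_width: 80.2
```

```bash
python3 - <<'E'
from h import *
to([500,168,19],yawpitch(.10,.3))
snap('top','top4.png',(160,140,360,320),3); robot.get_image('side')
for t in ('stand_foot','meter_heel','meter_mid'):
  px={}
  for c in ('side','top'):
    l=robot.landmark_of(t,c)
    print(t,c,[(np.round(d['position'],1),round(d['confidence'],2)) for d in l[:2]])
    if l: px[c]=l[0]['position']
  if len(px)==2: print('  ',*tri(px))
E
```

```text
t 8.1333 pos [504.859 162.527 188.697] F [1.233 1.11  0.133] w 80.23768620071289 q [-0.238  0.185 -0.213  2.072  0.242  0.659  1.047]
tool x [-0.091  0.996 -0.02 ] z [ 0.263  0.005 -0.965]
shift cm (tool axes now) [ 0.926 -4.862 16.248] rotvec [-0.035  0.022 -0.003]
stand_foot side [(array([249.2, 274. ]), 0.71)]
stand_foot top []
meter_heel side [(array([232.1, 284.6]), 0.93)]
meter_heel top [(array([233.9, 196.6]), 0.89)]
   [639.985 170.902  35.037] 0.09074923679591507
meter_mid side [(array([273.6, 305.8]), 0.63)]
meter_mid top [(array([240.7, 244.7]), 0.71)]
   [552.277 157.952  19.167] 0.2598440057649327
```

View pics/top4.png

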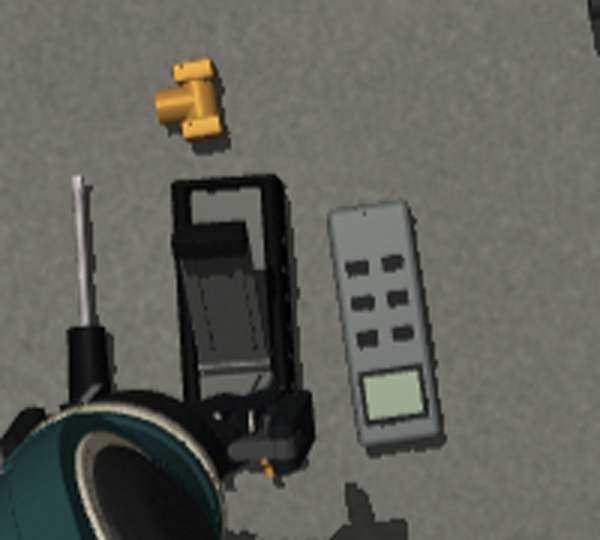

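Top view: the leg is open with its foot at about (230,219). The boot is clear of the nut driver, tee and thermometer, and the meter has yawed slightly. The gripper hangs over the barb end.

```bash
python3 - <<'E'
from h import *
Rt=yawpitch(.115,.35)
to([495,152.6,65],Rt)
print(Rt, proj('top',[553.5+41*.993-0,159.5+41*.115,105.5]))
E
```

```text
t 8.5333 pos [509.669 163.07  189.346] F [ 0.165 -0.63   0.485] w 80.17178902059986 q [-0.237  0.192 -0.211  2.062  0.242  0.66   1.049]
tool x [-0.089  0.996 -0.019] z [ 0.264  0.005 -0.964]
shift cm (tool axes now) [-0.677 -4.78  11.6  ] rotvec [-0.084  0.026 -0.019]
[[-0.115  0.933  0.341]
 [ 0.993  0.108  0.039]
 [ 0.     0.343 -0.939]] [230.734 218.095]
```

Request:
send_rows:
  deltas:
    - [[0,0,0],[-0.084,0.026,-0.019]]
    - [[-0.11,-1,1.9],[0,0,0]]
    - [[-0.11,-1,1.9],[0,0,0]]
    - [[-0.11,-1,1.9],[0,0,0]]
    - [[-0.11,-1,1.9],[0,0,0]]
    - [[-0.11,-1,1.9],[0,0,0]]
    - [[-0.11,-0.8,1.6],[0,0,0]]
    - [[0,0,0],[0,0,0]]
    - [[0,0,0],[0,0,0]]

```text
time_s: 9.28
eef_pos: [493.6, 154.8, 64.9]
eef_rot: [0.655, 0.736, 0.129, 0.116]
force: [0.6, -0.0, 0.8]
gripper_width: 80.0
```

```bash
python3 - <<'E'
from h import *
to([515.3,155,9.2],yawpitch(.115,.35))
E
```

```text
t 9.2833 pos [493.584 154.754  64.904] F [ 0.573 -0.015  0.751] w 79.99551348053862 q [-0.39   0.357 -0.041  2.253  0.548  0.231  0.745]
tool x [-0.116  0.993 -0.001] z [ 0.34   0.039 -0.94 ]
shift cm (tool axes now) [-0.223  0.124  5.973] rotvec [-0.001  0.     0.001]
```

Request:
send_rows:
  deltas:
    - [[-0.11,0.06,1.2],[0,0,0]]
    - [[-0.11,0.06,1.2],[0,0,0]]
    - [[0,0,1.2],[0,0,0]]
    - [[0,0,1.2],[0,0,0]]
    - [[0,0,1.1],[0,0,0]]
    - [[0,0,0],[0,0,0]]
    - [[0,0,0],[0,0,0]]

```text
time_s: 9.87
eef_pos: [516.1, 154.8, 11.3]
eef_rot: [0.655, 0.735, 0.131, 0.116]
force: [0.4, 0.3, 0.5]
gripper_width: 79.9
```

Request:
send_rows:
  deltas:
    - [[0,0,0],[0,0,0]]
    - [[0,0,0],[0,0,0]]
    - [[0,0,0],[0,0,0]]
    - [[0,0,0],[0,0,0]]
    - [[0,0,0],[0,0,0]]
    - [[0,0,0],[0,0,0]]
  claw: 5.5
  force: 60

```text
time_s: 10.37
eef_pos: [515.8, 155.9, 12.1]
eef_rot: [0.654, 0.736, 0.131, 0.117]
force: [-5.2, 2.7, 12.3]
gripper_width: 65.0
```

```bash
python3 - <<'E'
from h import *
to([515.3,155,9.2],yawpitch(.115,.35))
E
```

```text
t 10.3667 pos [515.776 155.879  12.112] F [-5.218  2.711 12.3  ] w 64.97501073929148 q [-0.272  0.504 -0.156  2.215  1.116  0.189  0.213]
tool x [-0.117  0.993  0.001] z [ 0.344  0.041 -0.938]
shift cm (tool axes now) [-0.082 -0.155  0.253] rotvec [ 0.003 -0.001  0.002]
```

Request:
send_rows:
  deltas:
    - [[0,0.2,-0.5],[0,0,0]]
    - [[0,0.48,-1.31],[0,0,0]]
    - [[0,0.48,-1.31],[0,0,0]]
    - [[0,0.48,-1.31],[0,0,0]]
    - [[0,0.48,-1.31],[0,0,0]]
    - [[0,0.48,-1.31],[0,0,0]]
    - [[0,0.48,-1.31],[0,0,0]]
    - [[0,0.48,-1.31],[0,0,0]]
    - [[0,0.48,-1.31],[0,0,0]]
    - [[0,0.48,-1.31],[0,0,0]]
    - [[0,0.48,-1.31],[0,0,0]]
    - [[0,0,0],[0.08,0,0]]
    - [[0,0,0],[0.08,0,0]]
    - [[0,0,0],[0.08,0,0]]
    - [[0,0,0],[0.08,0,0]]
    - [[0,0,0],[0,0,0]]
    - [[0,0,0],[0,0,0]]

```text
time_s: 11.78
eef_pos: [515.2, 155.4, 155.3]
eef_rot: [0.665, 0.747, 0.012, 0.01]
force: [-0.1, 0.5, -5.4]
gripper_width: 65.0
```

```bash
python3 - <<'E'
from h import *
to([515.3,155,150],yawpitch(.115,-1.22))
E
```

```text
t 11.7833 pos [515.191 155.416 155.251] F [-0.11   0.461 -5.409] w 65.04503932838337 q [ 0.212  0.419 -0.694  1.907  0.348  0.904  1.036]
tool x [-0.116  0.993  0.002] z [ 0.031  0.005 -1.   ]
shift cm (tool axes now) [-0.043 -0.01   0.525] rotvec [ 1.251 -0.001  0.002]
```

Request:
send_rows:
  deltas:
    - [[0,0,0],[0.08,0,0]]
    - [[0,0,0],[0.08,0,0]]
    - [[0,0,0],[0.08,0,0]]
    - [[0,0,0],[0.08,0,0]]
    - [[0,0,0],[0.08,0,0]]
    - [[0,0,0],[0.08,0,0]]
    - [[0,0,0],[0.08,0,0]]
    - [[0,0,0],[0.08,0,0]]
    - [[0,0,0],[0.08,0,0]]
    - [[0,0,0],[0.08,0,0]]
    - [[0,0,0],[0,0,0]]
    - [[0,0,0],[0,0,0]]

```text
time_s: 12.78
eef_pos: [515.0, 155.6, 154.5]
eef_rot: [0.616, 0.693, -0.279, -0.249]
force: [0.2, -1.5, -4.6]
gripper_width: 65.1
```

```bash
python3 - <<'E'
from h import *
to([515.3,155,150],yawpitch(.115,-1.22))
E
```

```text
t 12.7833 pos [515.028 155.642 154.484] F [ 0.245 -1.46  -4.561] w 65.0581287236464 q [ 0.083  0.886 -0.624  1.35   0.19   1.765  1.122]
tool x [-0.116  0.993  0.001] z [-0.689 -0.08  -0.72 ]
shift cm (tool axes now) [-0.067  0.325  0.309] rotvec [0.453 0.001 0.001]
```

Request:
send_rows:
  deltas:
    - [[0,-0.8,0.8],[0,0,0]]
    - [[0,-1.4,1.45],[0,0,0]]
    - [[0,-1.4,1.45],[0,0,0]]
    - [[0,-1.4,1.45],[0,0,0]]
    - [[0,-1.4,1.45],[0,0,0]]
    - [[0,-1.4,1.45],[0,0,0]]
    - [[0,0,0],[0.075,0,0]]
    - [[0,0,0],[0.075,0,0]]
    - [[0,0,0],[0.075,0,0]]
    - [[0,0,0],[0.075,0,0]]
    - [[0,0,0],[0.075,0,0]]
    - [[0,0,0],[0.075,0,0]]
    - [[0,0,0],[0,0,0]]
    - [[0,0,0],[0,0,0]]

```text
time_s: 13.95
eef_pos: [403.8, 142.4, 151.5]
eef_rot: [0.546, 0.613, -0.426, -0.38]
force: [-0.1, 0.4, -4.4]
gripper_width: 64.8
```

```bash
python3 - <<'E'
from h import *
to([400,145,140],yawpitch(.115,-1.22))
snap('side','side5.png')
E
```

```text
t 13.95 pos [403.842 142.351 151.507] F [-0.128  0.403 -4.357] w 64.76946422726795 q [ 0.094  0.99  -0.608  1.48   0.042  1.95   1.068]
tool x [-0.115  0.993  0.   ] z [-0.931 -0.108 -0.349]
shift cm (tool axes now) [0.307 0.956 0.73 ] rotvec [0.005 0.    0.   ]
```

View pics/side5.png

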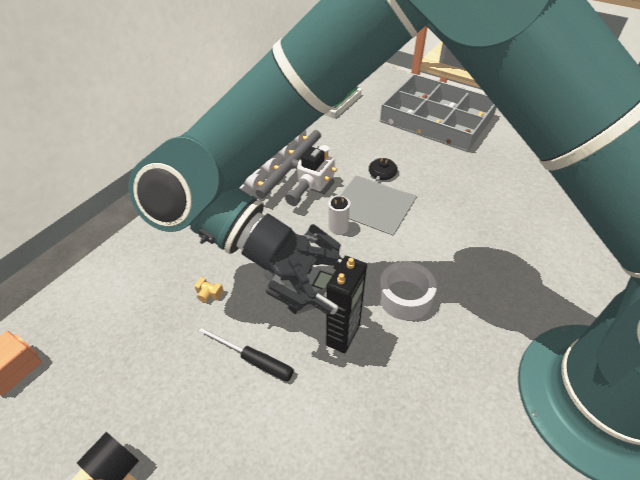

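Side view: the meter hangs upright, barbs up at (345,270), screen to the robot, with free bench under it at about (340,350). I lower it there to stand on its bottom end before regrasping.

Request:
send_rows:
  deltas:
    - [[0,0.375,0.14],[0,0,0]]
    - [[0,0.375,0.14],[0,0,0]]
    - [[0,0.375,0.14],[0,0,0]]
    - [[0,0.375,0.14],[0,0,0]]
    - [[0,0.375,0.14],[0,0,0]]
    - [[0,0.14,0.05],[0,0,0]]
    - [[0,0.14,0.05],[0,0,0]]
    - [[0,0,0],[0,0,0]]
    - [[0,0,0],[0,0,0]]

```text
time_s: 14.75
eef_pos: [404.1, 142.1, 128.7]
eef_rot: [0.545, 0.612, -0.428, -0.381]
force: [-0.4, 0.1, -4.7]
gripper_width: 64.8
```

Request:
send_rows:
  deltas:
    - [[0,0.14,0.05],[0,0,0]]
    - [[0,0.14,0.05],[0,0,0]]
    - [[0,0,0],[0,0,0]]

```text
time_s: 15.0
eef_pos: [404.1, 142.0, 125.5]
eef_rot: [0.545, 0.612, -0.428, -0.381]
force: [-1.0, -0.2, -4.8]
gripper_width: 64.7
```

Request:
send_rows:
  deltas:
    - [[0,0.14,0.05],[0,0,0]]
    - [[0,0.14,0.05],[0,0,0]]
    - [[0,0,0],[0,0,0]]
    - [[0,0,0],[0,0,0]]

```text
time_s: 15.33
eef_pos: [404.2, 142.1, 123.4]
eef_rot: [0.545, 0.612, -0.428, -0.381]
force: [1.2, 0.2, 5.6]
gripper_width: 64.7
```

```bash
python3 - <<'E'
from h import *
to([400,145,120],yawpitch(.115,-1.22))
E
```

```text
t 15.3333 pos [404.21  142.088 123.434] F [1.183 0.2   5.622] w 64.69750323322998 q [ 0.087  1.034 -0.597  1.472  0.062  1.923  1.076]
tool x [-0.116  0.993  0.   ] z [-0.933 -0.108 -0.344]
shift cm (tool axes now) [0.338 0.19  0.479] rotvec [-0.     0.001  0.001]
```

Request:
send_rows:
  deltas:
    - [[0,0,0],[0,0,0]]
    - [[0,0,0],[0,0,0]]
    - [[0,0,0],[0,0,0]]
    - [[0,0,0],[0,0,0]]
    - [[0,0,0],[0,0,0]]
    - [[0,0,0],[0,0,0]]
  claw: 8
  force: 20

```text
time_s: 15.83
eef_pos: [404.2, 142.0, 122.8]
eef_rot: [0.545, 0.612, -0.428, -0.381]
force: [0.6, 0.2, 0.1]
gripper_width: 79.9
```

```bash
python3 - <<'E'
from h import *
to([400,145,120],yawpitch(.115,-1.22))
for c in ('side','top'): robot.get_image(c)
for t in ('stand_foot','meter_heel','meter_mid'):
  px={}
  for c in ('side','top'):
    l=robot.landmark_of(t,c)
    print(t,c,[(np.round(d['position'],1),round(d['confidence'],2)) for d in l[:2]])
    if l: px[c]=l[0]['position']
  if len(px)==2: print('  ',*tri(px))
E
```

```text
t 15.8333 pos [404.182 141.985 122.76 ] F [0.64  0.217 0.089] w 79.87468235096053 q [ 0.087  1.035 -0.597  1.472  0.062  1.922  1.076]
tool x [-0.115  0.993  0.   ] z [-0.933 -0.108 -0.344]
shift cm (tool axes now) [0.348 0.128 0.452] rotvec [0.001 0.    0.   ]
stand_foot side [(array([301.1, 307.7]), 0.73), (array([384.1, 171.4]), 0.17)]
stand_foot top []
meter_heel side [(array([298.7, 307. ]), 0.65), (array([333.4, 336.2]), 0.59)]
meter_heel top [(array([246.7, 308.1]), 0.95)]
   [463.176 151.124  79.602] 16.105269619981243
meter_mid side [(array([344.8, 314.7]), 0.79)]
meter_mid top [(array([240.7, 321.8]), 0.96), (array([186.6, 248.5]), 0.39)]
   [412.772 141.888  88.224] 1.5772507232094313
```

The meter stands on its own: mid measured at (413,142,88), against the expected z of 86. I retreat along the tool axis, go up and turn to the top grasp.

Request:
send_rows:
  deltas:
    - [[0,0,-1],[0,0,0]]
    - [[0,0,-2],[0,0,0]]
    - [[0,0,-2.5],[0,0,0]]
    - [[0,0,-2.8],[0,0,0]]
    - [[0,0,-2.8],[0,0,0]]
    - [[0,-2,-0.8],[0,0,0]]
    - [[0,-2.4,-0.8],[0,0,0]]
    - [[0,-2.4,-0.8],[0,0,0]]
    - [[0,-2.4,-0.8],[0,0,0]]
    - [[0,-2,-0.8],[0,0,0]]
    - [[0,0,0],[-0.08,0,0]]
    - [[0,0,0],[-0.1,0,0]]
    - [[0,0,0],[-0.1,0,0]]
    - [[0,0,0],[-0.1,0,0]]
    - [[0,0,0],[-0.1,0,0]]
    - [[0,0,0],[-0.1,0,0]]
    - [[0,0,0],[-0.1,0,0]]
    - [[0,0,0],[-0.1,0,0]]
    - [[0,0,0],[-0.1,0,0]]
    - [[0,0,0],[-0.1,0,0]]

```text
time_s: 17.9
eef_pos: [421.1, 150.7, 229.9]
eef_rot: [0.676, 0.733, -0.05, -0.055]
force: [0.2, -0.1, 0.3]
gripper_width: 79.8
```

```bash
python3 - <<'E'
from h import *
to([410,142,240],yawpitch(.115,.1))
for c in ('side','top'): robot.get_image(c)
for t in ('stand_foot','meter_heel','meter_mid'):
  px={}
  for c in ('side','top'):
    l=robot.landmark_of(t,c)
    print(t,c,[(np.round(d['position'],1),round(d['confidence'],2)) for d in l[:2]])
    if l: px[c]=l[0]['position']
  if len(px)==2: print('  ',*tri(px))
E
```

```text
t 17.9 pos [421.123 150.664 229.853] F [ 0.188 -0.052  0.313] w 79.79747622022134 q [ 0.155  0.225 -0.6    1.93   0.067  1.16   1.179]
tool x [-0.079  0.997  0.014] z [-0.148  0.002 -0.989]
shift cm (tool axes now) [-0.761 -1.316 -0.841] rotvec [-0.248 -0.015 -0.035]
stand_foot side [(array([300.5, 307.4]), 0.57)]
stand_foot top [(array([239.7, 275.2]), 0.94)]
   [494.7   152.098  54.494] 0.5000326344689938
meter_heel side [(array([329.6, 340.1]), 0.79)]
meter_heel top []
meter_mid side [(array([344.9, 314.1]), 0.75), (array([302.3, 283.5]), 0.28)]
meter_mid top [(array([240.6, 324.8]), 0.86)]
   [410.013 142.416  93.065] 0.339877818385105
```

Request:
send_rows:
  deltas:
    - [[0,0,-0.4],[-0.083,-0.005,-0.012]]
    - [[0,0,-0.4],[-0.083,-0.005,-0.012]]
    - [[0,0,0],[-0.082,-0.005,-0.011]]
    - [[-0.38,-0.66,0],[0,0,0]]
    - [[-0.38,-0.66,0],[0,0,0]]
    - [[0,0,0],[0,0,0]]
    - [[0,0,0],[0,0,0]]

```text
time_s: 18.88
eef_pos: [409.8, 141.2, 236.0]
eef_rot: [0.665, 0.745, 0.035, 0.03]
force: [-0.1, -0.2, 0.1]
gripper_width: 80.3
```

```bash
python3 - <<'E'
from h import *
to([413.4,142.2,127],yawpitch(.115,.1))
snap('side','side6.png',(200,150,500,375),2.6)
E
```

```text
t 18.8833 pos [409.845 141.169 236.022] F [-0.11  -0.244  0.081] w 80.26445543727694 q [ 0.182  0.033 -0.61   2.099  0.058  0.928  1.224]
tool x [-0.113  0.994  0.001] z [ 0.092  0.011 -0.996]
shift cm (tool axes now) [ 0.055 -0.642 10.889] rotvec [-0.008 -0.    -0.002]
```

View pics/side6.png

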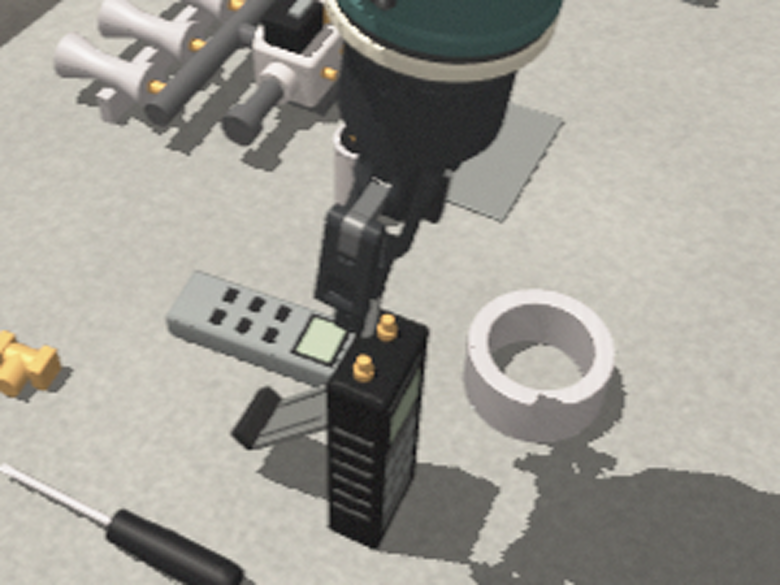

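Side view: the meter stands upright with its leg out behind, foot near crop (255,415), and its top centre near crop (378,348). I check that top centre before going down.

```bash
python3 - <<'E'
from h import *
f=lambda u,v: onplane('side',(200+u/2.6,150+v/2.6),172)
print(f(378,348),f(376,402),f(428,327),'expect px',(proj('side',[411,142,172])-[200,150])*2.6)
E
```

```text
[412.335 140.109 172.   ] [393.852 172.285 172.   ] [395.744 111.228 172.   ] expect px [378.254 351.254]
```

Request:
send_rows:
  deltas:
    - [[0,-0.3,0.7],[0,0,0]]
    - [[0,-0.3,1],[0,0,0]]
    - [[0,0,1.5],[0,0,0]]
    - [[0,0,1.5],[0,0,0]]
    - [[0,0,1.5],[0,0,0]]
    - [[0,0,1.5],[0,0,0]]
    - [[0,0,1.5],[0,0,0]]
    - [[0,0,1.2],[0,0,0]]
    - [[0,0,0.5],[0,0,0]]
    - [[0,0,0],[0,0,0]]
    - [[0,0,0],[0,0,0]]
  claw: 8.2

```text
time_s: 19.85
eef_pos: [413.7, 142.3, 126.8]
eef_rot: [0.665, 0.746, 0.035, 0.031]
force: [0.1, 0.4, 0.3]
gripper_width: 81.7
```

Request:
send_rows:
  deltas:
    - [[0,0,0],[0,0,0]]
    - [[0,0,0],[0,0,0]]
    - [[0,0,0],[0,0,0]]
    - [[0,0,0],[0,0,0]]
    - [[0,0,0],[0,0,0]]
    - [[0,0,0],[0,0,0]]
  claw: 5.5
  force: 60

```text
time_s: 20.35
eef_pos: [414.3, 142.6, 127.8]
eef_rot: [0.665, 0.746, 0.036, 0.032]
force: [-2.4, 3.4, 5.9]
gripper_width: 65.5
```

```bash
python3 - <<'E'
from h import *
to([413.4,142.2,127],yawpitch(.115,.1))
E
```

```text
t 20.35 pos [414.304 142.562 127.834] F [-2.363  3.398  5.862] w 65.52621685712008 q [ 0.114  0.227 -0.587  2.203  0.253  0.672  1.037]
tool x [-0.114  0.993  0.001] z [ 0.095  0.012 -0.995]
shift cm (tool axes now) [-0.026 -0.101  0.074] rotvec [-0.004 -0.001 -0.   ]
```

Request:
send_rows:
  deltas:
    - [[0,0.05,-0.5],[0,0,0]]
    - [[0,0.126,-1.3],[0,0,0]]
    - [[0,0.126,-1.3],[0,0,0]]
    - [[0,0.126,-1.3],[0,0,0]]
    - [[0,0.126,-1.3],[0,0,0]]
    - [[0,0.126,-1.3],[0,0,0]]
    - [[0,0.126,-1.3],[0,0,0]]
    - [[0,0.126,-1.3],[0,0,0]]
    - [[0,0.126,-1.3],[0,0,0]]
    - [[0,0.126,-1.3],[0,0,0]]
    - [[0,0.126,-1.3],[0,0,0]]
    - [[0,0,0],[0,0,0]]

```text
time_s: 21.35
eef_pos: [414.7, 142.2, 264.9]
eef_rot: [0.665, 0.745, 0.036, 0.032]
force: [-0.6, 0.6, -4.6]
gripper_width: 65.4
```

```bash
python3 - <<'E'
from h import *
to([546.3,-198.7,250],yawpitch(.06,.097))
E
```

```text
t 21.35 pos [414.717 142.244 264.904] F [-0.556  0.617 -4.625] w 65.42629045803783 q [ 0.199  0.003 -0.615  2.055  0.037  0.992  1.251]
tool x [-0.114  0.993  0.   ] z [ 0.097  0.011 -0.995]
shift cm (tool axes now) [-35.373   8.994   2.371] rotvec [ 0.    -0.005  0.054]
```

Request:
send_rows:
  deltas:
    - [[-1,0.3,0],[0,0,0.01]]
    - [[-2,0.5,0.1],[0,0,0.01]]
    - [[-2.2,0.56,0.1],[0,0,0.01]]
    - [[-2.2,0.56,0.1],[0,0,0.01]]
    - [[-2.2,0.56,0.1],[0,0,0.01]]
    - [[-2.2,0.56,0.1],[0,0,0.004]]
    - [[-2.2,0.56,0.1],[0,0,0]]
    - [[-2.2,0.56,0.1],[0,0,0]]
    - [[-2.2,0.56,0.1],[0,0,0]]
    - [[-2.2,0.56,0.1],[0,0,0]]
    - [[-2.2,0.56,0.1],[0,0,0]]
    - [[-2.2,0.56,0.1],[0,0,0]]
    - [[-2.2,0.56,0.1],[0,0,0]]
    - [[-2.2,0.56,0.1],[0,0,0]]
    - [[-2.2,0.56,0.1],[0,0,0]]
    - [[-2,0.5,0.1],[0,0,0]]
    - [[-1.2,0.3,0],[0,0,0]]
    - [[0,0,0],[0,0,0]]
    - [[0,0,0],[0,0,0]]

```text
time_s: 22.93
eef_pos: [527.5, -199.0, 253.6]
eef_rot: [0.685, 0.727, 0.036, 0.03]
force: [-0.3, 1.4, -5.3]
gripper_width: 65.4
```

```bash
python3 - <<'E'
from h import *
to([546.3,-198.7,250],yawpitch(.06,-.383))
E
```

```text
t 22.9333 pos [ 527.455 -198.976  253.607] F [-0.307  1.368 -5.31 ] w 65.43513958657886 q [ 0.578  0.256 -0.295  1.798  0.042  1.014  1.905]
tool x [-0.06   0.998  0.006] z [ 0.092  0.012 -0.996]
shift cm (tool axes now) [-0.087  1.841  0.533] rotvec [ 0.476 -0.006  0.001]
```

Request:
send_rows:
  deltas:
    - [[-0.04,0.9,0],[0,0,0]]
    - [[-0.04,0.9,0],[0,-0.006,0]]
    - [[0,0,0],[0.06,0,0]]
    - [[0,0,0],[0.06,0,0]]
    - [[0,0,0],[0.06,0,0]]
    - [[0,0,0],[0.06,0,0]]
    - [[0,0,0],[0.06,0,0]]
    - [[0,0,0],[0.06,0,0]]
    - [[0,0,0],[0.06,0,0]]
    - [[0,0,0],[0.056,0,0]]
    - [[0,0,0],[0,0,0]]
    - [[0,0,0],[0,0,0]]

```text
time_s: 23.93
eef_pos: [546.9, -197.5, 255.5]
eef_rot: [0.673, 0.715, -0.138, -0.129]
force: [0.3, 0.1, -4.6]
gripper_width: 65.6
```

```bash
python3 - <<'E'
from h import *
to([546.3,-198.7,145],yawpitch(.06,-.383))
robot.get_image('top'); snap('side','side7.png',(240,60,540,285),2.6)
for t in ('stand_foot','meter_heel','meter_mid','mat'):
  px={}
  for c in ('side','top'):
    l=robot.landmark_of(t,c)
    print(t,c,[(np.round(d['position'],1),round(d['confidence'],2)) for d in l[:2]])
    if l: px[c]=l[0]['position']
  if len(px)==2: print('  ',*tri(px))
E
```

```text
t 23.9333 pos [ 546.937 -197.469  255.453] F [ 0.272  0.113 -4.599] w 65.63933680871519 q [ 0.403  0.542 -0.249  1.429  0.211  1.561  1.755]
tool x [-0.062  0.998 -0.   ] z [-0.371 -0.023 -0.929]
shift cm (tool axes now) [-0.114  4.034 10.283] rotvec [0.003 0.001 0.001]
stand_foot side [(array([360. , 145.2]), 0.61)]
stand_foot top []
meter_heel side [(array([392.4, 162.7]), 0.59)]
meter_heel top []
meter_mid side [(array([390.8, 125.4]), 0.82)]
meter_mid top [(array([458.1, 258.5]), 0.85)]
   [ 528.887 -205.839  211.627] 2.9634992569909855
mat side [(array([371.5, 205.5]), 0.94), (array([209., 292.]), 0.28)]
mat top [(array([427.9, 256.6]), 0.58)]
   [ 540.225 -196.003   -2.617] 0.850890994521933
```

View pics/side7.png

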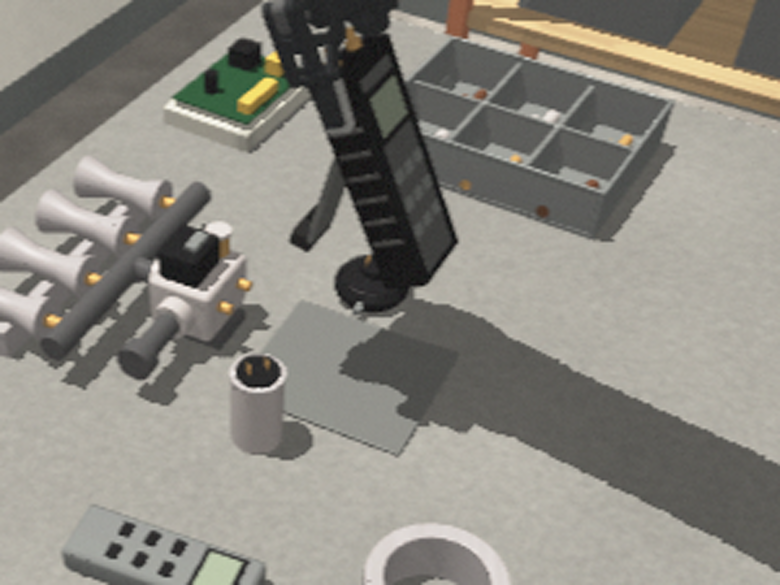

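Side view: the meter leans back with its leg locked open, above the mat, clear of the valve, the capacitor and the switch. I lower it.

Request:
send_rows:
  deltas:
    - [[0,0.25,0.6],[0,0,0]]
    - [[0,0.45,1.12],[0,0,0]]
    - [[0,0.45,1.12],[0,0,0]]
    - [[0,0.45,1.12],[0,0,0]]
    - [[0,0.45,1.12],[0,0,0]]
    - [[0,0.45,1.12],[0,0,0]]
    - [[0,0.45,1.12],[0,0,0]]
    - [[0,0.45,1.12],[0,0,0]]
    - [[0,0.45,1.12],[0,0,0]]
    - [[0,0.45,1.12],[0,0,0]]
    - [[0,0.25,0.6],[0,0,0]]
    - [[0,0,0],[0,0,0]]
    - [[0,0,0],[0,0,0]]

```text
time_s: 25.52
eef_pos: [546.2, -198.5, 134.5]
eef_rot: [0.673, 0.715, -0.138, -0.13]
force: [0.1, -0.4, -4.8]
gripper_width: 65.2
```

```bash
python3 - <<'E'
from h import *
to([546.3,-198.7,125],yawpitch(.06,-.383))
E
```

```text
t 25.5167 pos [ 546.169 -198.519  134.506] F [ 0.107 -0.361 -4.765] w 65.16041722355797 q [ 0.399  0.659 -0.238  1.528  0.241  1.353  1.715]
tool x [-0.06   0.998 -0.001] z [-0.372 -0.023 -0.928]
shift cm (tool axes now) [-0.018  0.365  0.878] rotvec [ 0.001  0.001 -0.   ]
```

Request:
send_rows:
  deltas:
    - [[0,0.075,0.186],[0,0,0]]
    - [[0,0.075,0.186],[0,0,0]]
    - [[0,0.075,0.186],[0,0,0]]
    - [[0,0,0],[0,0,0]]
    - [[0,0,0],[0,0,0]]

```text
time_s: 25.93
eef_pos: [546.1, -198.6, 128.6]
eef_rot: [0.673, 0.715, -0.138, -0.13]
force: [1.0, -0.0, -5.1]
gripper_width: 65.8
```

Request:
send_rows:
  deltas:
    - [[0,0.05,0.12],[0,0,0]]
    - [[0,0.05,0.12],[0,0,0]]
    - [[0,0,0],[0,0,0]]
    - [[0,0,0],[0,0,0]]

```text
time_s: 26.27
eef_pos: [546.1, -198.5, 125.9]
eef_rot: [0.673, 0.715, -0.138, -0.13]
force: [-0.2, 0.6, -5.1]
gripper_width: 65.4
```

Request:
send_rows:
  deltas:
    - [[0,0.04,0.1],[0,0,0]]
    - [[0,0.04,0.1],[0,0,0]]
    - [[0,0,0],[0,0,0]]
    - [[0,0,0],[0,0,0]]

```text
time_s: 26.6
eef_pos: [546.5, -198.5, 124.6]
eef_rot: [0.673, 0.715, -0.138, -0.129]
force: [-0.5, 1.1, 5.5]
gripper_width: 65.3
```

Request:
send_rows:
  deltas:
    - [[0,0.03,0.08],[0,0,0]]
    - [[0,0,0],[0,0,0]]
    - [[0,0,0],[0,0,0]]
  force: 20

```text
time_s: 26.85
eef_pos: [546.7, -198.5, 124.4]
eef_rot: [0.673, 0.715, -0.138, -0.129]
force: [-1.4, 1.8, 14.2]
gripper_width: 65.5
```

```bash
python3 - <<'E'
from h import *
to([546.3,-198.7,125],yawpitch(.06,-.383))
print(robot.sense()['wrist_torque'])
robot.get_image('top'); snap('side','side8.png',(240,60,540,285),2.6)
for t in ('stand_foot','meter_heel','meter_mid'):
  px={}
  for c in ('side','top'):
    l=robot.landmark_of(t,c)
    print(t,c,[(np.round(d['position'],1),round(d['confidence'],2)) for d in l[:2]])
    if l: px[c]=l[0]['position']
  if len(px)==2: print('  ',*tri(px))
E
```

```text
t 26.85 pos [ 546.675 -198.48   124.438] F [-1.41   1.762 14.232] w 65.50522571318173 q [ 0.398  0.67  -0.237  1.533  0.244  1.335  1.711]
tool x [-0.06   0.998 -0.001] z [-0.371 -0.023 -0.928]
shift cm (tool axes now) [-0.02  -0.057 -0.038] rotvec [ 0.002  0.001 -0.   ]
[ 0.346  1.079 -0.155]
stand_foot side [(array([357.9, 192. ]), 0.52)]
stand_foot top [(array([443.3, 274.8]), 0.54), (array([226.9, 174.2]), 0.38)]
   [ 532.319 -203.923   36.551] 20.505317332910465
meter_heel side [(array([386.6, 209.9]), 0.76)]
meter_heel top [(array([193.5, 247.6]), 0.65)]
   [457.852 132.462 299.077] 64.76701608979022
meter_mid side [(array([383. , 173.7]), 0.72), (array([392. , 179.1]), 0.19)]
meter_mid top [(array([440.1, 263.5]), 0.61)]
   [ 525.029 -200.19    95.934] 0.14719682289347702
```

View pics/side8.png

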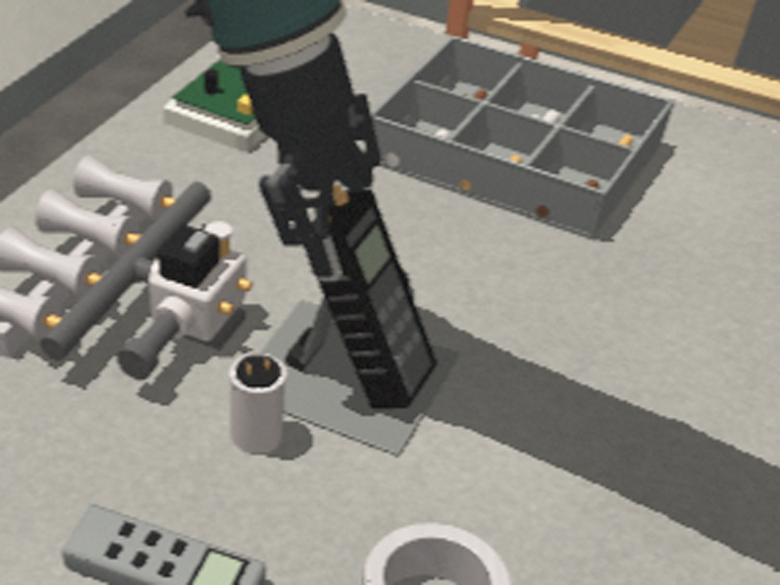

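Side view: the meter is on the mat, foot at crop (305,350), bottom edge near crop (395,400). I check these in the mat frame.

```bash
python3 - <<'E'
from h import *
c=np.array([541.5,-198.]); A=np.array([[np.cos(.06),np.sin(.06)],[-np.sin(.06),np.cos(.06)]])
for n,px,z in (('heel',(386.6,209.9),4),('foot',(357.9,192),12.7)):
    X=onplane('side',px,z); print(n,X,'mat frame',A@(X[:2]-c))
E
```

```text
heel [ 502.998 -194.675    4.   ] mat frame [-38.233   5.628]
foot [ 583.953 -202.883   12.7  ] mat frame [42.084 -7.42 ]
```

Request:
send_rows:
  deltas:
    - [[0,-0.03,-0.06],[0,0,0]]
    - [[0,0,0],[0,0,0]]
    - [[0,0,0],[0,0,0]]

```text
time_s: 27.5
eef_pos: [546.5, -198.5, 124.5]
eef_rot: [0.673, 0.715, -0.138, -0.129]
force: [-0.0, 1.5, 8.8]
gripper_width: 65.8
```

Request:
send_rows:
  deltas:
    - [[0,0,0],[0,0,0]]
    - [[0,0,0],[0,0,0]]
    - [[0,0,0],[0,0,0]]
    - [[0,0,0],[0,0,0]]
    - [[0,0,0],[0,0,0]]
    - [[0,0,0],[0,0,0]]
    - [[0,0,0],[0,0,0]]
  claw: 8

```text
time_s: 28.08
eef_pos: [546.1, -198.6, 123.6]
eef_rot: [0.673, 0.715, -0.138, -0.13]
force: [0.1, 0.7, -0.6]
gripper_width: 79.7
```

Request:
send_rows:
  deltas:
    - [[0,0,-0.6],[0,0,0]]
    - [[0,0,-1.2],[0,0,0]]
    - [[0,0,-2],[0,0,0]]
    - [[0,0,-2.5],[0,0,0]]
    - [[0,0,-2.5],[0,0,0]]
    - [[0,0,-2.5],[0,0,0]]
    - [[0,0,-2],[0,0,0]]
    - [[0,0,0],[0,0,0]]
    - [[0,0,0],[0,0,0]]
    - [[0,0,0],[0,0,0]]

```text
time_s: 28.92
eef_pos: [595.3, -195.4, 247.0]
eef_rot: [0.673, 0.715, -0.138, -0.13]
force: [0.8, 0.3, -0.9]
gripper_width: 79.7
```

```bash
python3 - <<'E'
from h import *
to([546.3,-198.7,250],yawpitch(.06,-.383))
robot.get_image('top'); snap('side','side9.png',(240,60,540,285),2.6)
for t in ('stand_foot','meter_heel','meter_mid','capacitor','pressure_switch','thermometer','nut_driver','tee'):
  px={}
  for c in ('side','top'):
    l=robot.landmark_of(t,c)
    if l: px[c]=l[0]['position']
    print(t,c,[(np.round(d['position'],1),round(d['confidence'],2)) for d in l[:1]])
  if len(px)==2: print('  ',*tri(px))
E
```

```text
t 28.9167 pos [ 595.347 -195.433  246.988] F [ 0.799  0.3   -0.877] w 79.74191107982261 q [ 0.367  0.636 -0.244  1.295  0.219  1.605  1.738]
tool x [-0.06   0.998 -0.001] z [-0.372 -0.023 -0.928]
shift cm (tool axes now) [-0.031 -4.673  1.553] rotvec [ 0.001  0.001 -0.   ]
stand_foot side [(array([357.4, 193.9]), 0.5)]
stand_foot top [(array([433.2, 230.6]), 0.65)]
   [ 587.806 -205.391    2.95 ] 0.566543322167945
meter_heel side [(array([387.1, 208.1]), 0.84)]
meter_heel top []
meter_mid side [(array([383.9, 172. ]), 0.91)]
meter_mid top [(array([442.4, 260.2]), 0.97)]
   [ 529.052 -205.163   95.386] 1.6169002801651686
capacitor side [(array([337. , 227.2]), 0.87)]
capacitor top [(array([376.4, 236.6]), 0.79)]
   [575.18  -98.392  -9.196] 0.05843811717704739
pressure_switch side []
pressure_switch top [(array([431.8, 232.4]), 0.65)]
thermometer side [(array([305.2, 284.2]), 0.95)]
thermometer top [(array([287. , 252.7]), 0.65)]
   [540.627  72.571  -2.556] 0.6317383818337703
nut_driver side [(array([246.5, 356.7]), 0.85)]
nut_driver top [(array([191.3, 248.3]), 0.58)]
   [542.764 256.025 -11.133] 0.5412669020455496
tee side []
tee top [(array([228.2, 174.5]), 0.95)]
```

View pics/side9.png

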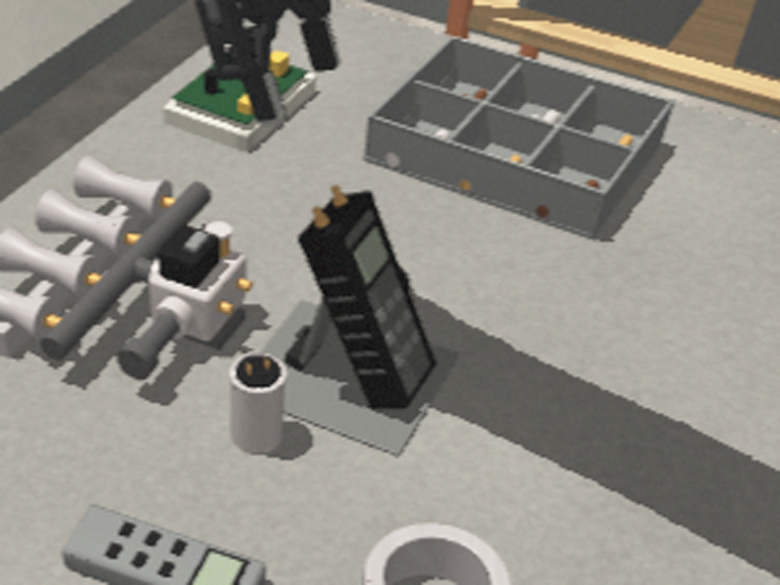

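Side view: the meter stands free on its bottom edge and foot on the mat, screen to the robot. The gripper is clear, and the bystanders I can see are in place. I hand in.

```bash
python3 -c "
from workcell import robot
print(robot.job_done())"
```

```text
the job is handed in; nothing more can be done
None
```

The manometer is standing on its open spring leg on the mat, screen towards the robot, with the gripper clear of it. I handed the job in at about 30 s of the 72 s allowed; no verdict came back.

**What I did:**
- **Leg:** I pinched its foot and swung it open. Joint 6 reached its lower limit partway, so I finished the arc with the tool turned back. With the fingers off, the foot showed where a 0.70 rad opening puts it, to within about 1 pixel.
- **Turning it up:** I tipped the manometer onto its bottom end on the free bench, then regrasped it from above.
- **Placing:** I leaned it back 0.48 rad and lowered it until it touched. The highest upward force I read was about 14 N, from a small extra press to seat both edges. Then I let go and backed off.

**Last checks:**
- **Position:** just before release, the bottom edge was at about x −38, y +6 mm in the mat frame, and the foot at about x +42, y −7 mm, both inside the limits. After release, the side view showed them within about 2 pixels of that. I didn't measure the lean separately.
- **Squareness:** these two points put it roughly 9 degrees off square, inside the 15 degree limit. The gripper itself was square to within about 1 degree, so much of that is probably detection noise.
- **Bystanders:** the thermometer, nut driver and capacitor measured within 10 mm of their first positions, apart from the capacitor's height, where the network readings scatter. The tee moved about 2 pixels in the top view. The pressure switch got only a false detection, and I did not re-measure the tape roll; nothing went near either of them.

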